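Shift the jar mill into third gear

TASK

Put the jar mill into third gear: push its gear lever along the left slot of the H-shaped gate to the neutral cross-channel (if it is not there already), across to the right, then forward (away from you) until it is fully home at the far end of the right slot. Only push the lever, with the fingertips or the outside of the fingers and moderate force, never taking it between them; keep it out of the near-right slot, which is reverse, and leave the dropper bottle, the sample vial and the brass weight standing where they are. Finish with the hand clear of everything.

Things in the scene. Friction and masses are not known exactly. Their poses are not given: they have to be found in the camera images.
- mill: Bench jar mill, fixed. Origin on the bench surface straight below the centre of the H-gate; x points forward (from lever to rollers, away from the robot, turned up to 0.35 rad either way), y to the mill's left, z up. In front a white housing 140 mm (x) by 130 mm (y), centred on the origin, 103 mm high; base plate x -75 to 250 mm, y -85 to 85 mm, 16 mm high.
- jar (a point): Centre of the white jar lying on the two rollers behind the housing (fixed; axes as the mill's, 165 mm forward of its origin). Rollers and jar fill x 90 to 240 mm, y -88 to 88 mm of the mill's frame, up to z = 125 mm.
- gate (a point): Centre of the H-gate on top of its aluminium plate, 103 mm above the bench, axes as the mill's. 16 mm wide slots: neutral channel along y at x = 0, left slot along x at y = +18 mm, right slot along x at y = -18 mm. Marks on the plate: one dot far left (first gear), two dots near left (second), three dots far right (third), a bar near right (reverse).
- cross (a joint): Sideways lean of the lever, rad, pivoting on the mill's z axis at z = 10 mm: 0 middle, + leans right (mill's -y), stops at -0.205 (left slot) and +0.205 (right slot). Starts near -0.2. Dry friction: about 3 N at the knob moves it; it stays where left. The 10 mm rod is held by the gate's solid edges: it passes from side to side only while shift is within 0.033 of 0.
- shift (a joint): Fore-and-aft lean of the lever, rad, about the same pivot: 0 neutral, + leans forward (mill's +x), stops at -0.205 and +0.205. Friction as for cross. Starts anywhere along the left slot, -0.19 to 0.19. Third gear: cross at its + side and shift at its + stop.
- lever_knob (a point): Centre of the lever's black upright knob, 34 mm in diameter and 38 mm high, 165 mm from the pivot along the lever. With the lever upright it is at z = 175 mm and the knob spans z = 155 to 193 mm; below it is a steel rod 10 mm thick (a 16 mm collar just under the knob). It moves about 33 mm to each side of the middle in x and in y.
- dropper: Brown dropper bottle, 35 mm wide, 76 mm high, standing loose on the bench to the left of the mill's housing. Origin at the centre of its underside.
- sample_vial: Capped glass vial, 26 mm wide, 56 mm high, standing loose to the right of the mill's housing. Origin at the centre of its underside.
- weight: Brass knobbed check weight, 23 mm wide, 26 mm high, standing loose at the right of or before the mill's housing. Origin at the centre of its underside.

How it is judged:
By the outcome, as a careful person would: the job done as asked, in the order asked, and still so for the second after the job is handed in, with the robot touching nothing.
It also fails if it takes over 48 s, if anything falls off the work surface, if the arm or the gripper's body presses on something with over 40 N, if the wrist force passes 120 N, or if a joint passes its speed limit or range.

ROBOT

A 7-joint arm with a two-finger parallel gripper is mounted at the origin on a cart in front of the work surface, level with it; the furniture and walls round the work are solid. World frame = base frame: x ahead of the robot, y to its left, z up, the work surface at z = 0. Lengths are in mm, angles in rad, forces in N, time in s.
With the tool pointing down it reaches from about 375 to 925 mm from the base axis. Payload 3.1 kg.
Tool frame: the origin (TCP) lies on the centre line of the jaws, within the pads' length; the fingertips stand 11 mm ahead of it and the grasp point (between the pads) lies 8 mm behind it; z points along the fingers, y is the direction in which the jaws open and shut (so a half turn about z gives the same grasp; the last joint's range is limited). The gripper opens to 85 mm and grips with 20 to 120 N. Pads are 22 mm wide; open, the fingers measure 114 mm over their backs; the gripper's body (76 mm by 85 mm) begins 54 mm behind the grasp point. The pads swing forward as they close: fully open they stand 13 mm farther back than shut.
Start: joints at [1.101, 0.383, 0.044, 1.598, -0.018, 1.161, -0.05], TCP at [236.16, -605.584, 242.269] pointing down, gripper open.
Joint ranges: [-2.61, 2.61], [-0.41, 2.15], [-1.48, 1.57], [0, 2.5], [-1.57, 4.71], [0.05, 1.97], [-2.85, 2.85]. Speed limits (rad/s): [2.79, 2.79, 3.14, 3.14, 3.14, 3.14, 3.14].

INTERFACE

Orientations are given as a unit quaternion [w, x, y, z].
In Python, from rig import telemetry, imaging, ctrl gives the robot as it stands.
- The arm moves only by the shell command python3 -m creep 'ROWS' [FORCE]. ROWS is JSON, a list that holds one entry, the list of rows, each a list of 5 numbers: the shift along the tool's x, y, z in cm, then the turn about the tool's z in degrees, then the gripper command: -1 is fully open, 1 is shut, values between are in proportion. In form: [[[tx, ty, tz, roll, hand], ...]]. A call has 1 to 10 rows; each row shifts and turns the commanded pose from where the row before left it, along the tool's axes as they then stand; what a row does not reach is not made up. A row lasts 1/8 s, in which the tool goes at most 62.5 mm and 10.7 degrees, less where a joint would pass 70% of its speed; a pose out of reach is approached as far as the arm can. A call with a gripper value outside its range is refused whole. The fingers move at their own pace and stop on an object; FORCE is the grip in N (left out, the last holds). Time passes only in rows, so rows that do not move let the fingers close. It gives the time, the measured TCP pose, the force and the opening at its end, in the units of the state.
- telemetry.observe(): the state, without advancing time (a new reading comes with each control period).
- imaging.camera(name): name is "scene" or "top" or "wrist"; returns a dict with "img" (400x640x3 uint8, blue, green, red), "intrinsics" (3x3 intrinsics, pixels), "extrinsics" (4x4, takes a point from world to camera coordinates); the wrist camera has in their place "T_tool_cam" (4x4, takes a point from camera to tool coordinates, whose origin is the TCP and whose axes are the flange's). Camera axes: x right, y down, z forward; pixel columns grow to the right and rows downward; lengths in mm; the calibration is good to about 2 mm. The wrist camera is an equidistant fisheye: a pixel r from the principal point sees the ray r / f radians off the axis. A picture is of the moment at which its call begins: read the wrist's pose just before it. There is no depth.
- ctrl.finish_job(): hands the job in, once; it reports no verdict.
The state is a dict: "clock": time; "qpos": joint angles; "qd": joint speeds; "tau": joint torques, N m; "ee_pos": TCP position; "tool_rot": TCP orientation; "wrist_force": force on the tool from outside, world axes, zero at the start; "ft_torque": the same for the moment, N m; "width": finger opening in mm.
Only numpy, scipy, OpenCV 4.12 (cv2) and the standard library are available. Lean on these libraries where they do the work, as an engineer would, in place of code of your own. Each camera call takes 0.05 s, during which the arm holds its last target.

## Working session

There is one attempt and no reset: what is moved stays moved. The work goes in short steps, Python scripts to look and compute and a shell command to move; the robot and the scene stay as the last step left them, time stands still between calls to the robot, and variables do not carry over. Pictures are saved under pics/ and viewed, and the job is handed in when it is done.

```bash
ls; mkdir -p pics
python3 - <<'E'
from rig import telemetry, imaging, ctrl
import cv2,numpy as np
s=telemetry.observe();print(s)
for n in("scene","top","wrist"):
    d=imaging.camera(n);cv2.imwrite(f"pics/a_{n}.png",d["img"])
    np.savez(f"pics/a_{n}.npz",**d)
    print(n,{k:np.round(v,3).tolist() for k,v in d.items() if k!="img"})
E
```

```text
pics
{'clock': 0.0, 'qpos': array([ 1.10119939,  0.38385703,  0.04382456,  1.5995992 , -0.01794237,
        1.16115973, -0.04993855]), 'qd': array([-1.05024197e-04, -4.25767731e-04,  1.36454492e-04,  7.33962498e-05,
       -5.83483493e-04,  8.95293936e-04, -9.74713513e-04]), 'tau': array([-4.79538721e-04, -4.33469796e+01,  1.02408350e+00, -2.49518663e+01,
        1.04466375e-02,  1.12079841e-02, -1.98668868e-07]), 'ee_pos': array([ 235.81833141, -604.73149145,  240.86101388]), 'tool_rot': array([-1.28271350e-03,  9.82766721e-01,  1.84845452e-01, -2.92248802e-04]), 'wrist_force': array([ 0.39220681, -0.88061259,  0.31880116]), 'ft_torque': array([-0.07243618,  0.0093505 , -0.03530985]), 'width': 85.57926158719559}
scene {'intrinsics': [[491.679, 0.0, 320.307], [0.0, 491.679, 201.097], [0.0, 0.0, 1.0]], 'extrinsics': [[0.892, -0.451, -0.02, -451.011], [-0.346, -0.656, -0.67, 333.219], [0.289, 0.605, -0.742, 841.656], [0.0, 0.0, 0.0, 1.0]]}
top {'intrinsics': [[383.063, 0.0, 319.879], [0.0, 383.063, 207.098], [0.0, 0.0, 1.0]], 'extrinsics': [[-0.005, -1.0, -0.009, 105.211], [-0.992, 0.006, -0.125, 569.675], [0.125, 0.008, -0.992, 910.564], [0.0, 0.0, 0.0, 1.0]]}
wrist {'intrinsics': [[309.707, 0.0, 315.455], [0.0, 309.707, 194.28], [0.0, 0.0, 1.0]], 'T_tool_cam': [[0.0, -0.956, -0.293, 74.191], [1.0, 0.0, -0.0, -0.167], [0.0, -0.293, 0.956, -131.691], [0.0, 0.0, 0.0, 1.0]]}
```

View pics/a_scene.png

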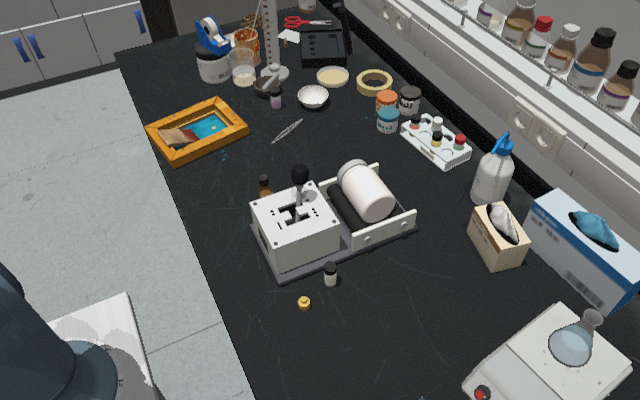

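View pics/a_top.png

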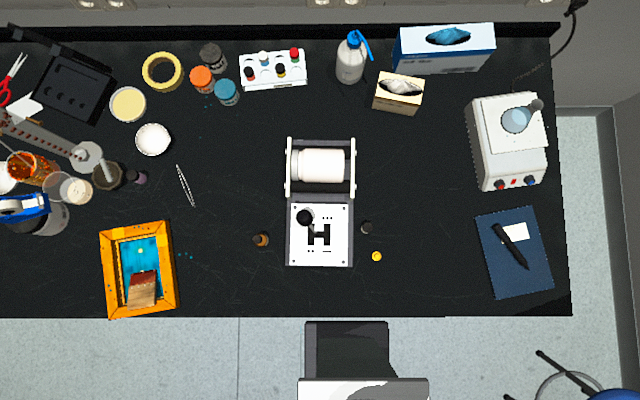

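View pics/a_wrist.png

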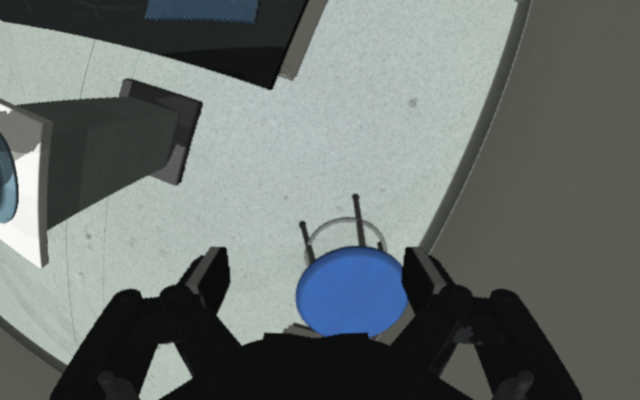

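The mill is near (320, 235) in the top view. Its knob is at about (305, 217), so the lever is far left. The dropper is at (261, 240), the vial at (367, 227) and the weight at (377, 256). I'll measure these next.

```bash
cat > h.py <<'E'
import numpy as np,cv2
from rig import telemetry, imaging, ctrl
def rays(d,uv):
    K,E=d["intrinsics"],d["extrinsics"];R,t=E[:3,:3],E[:3,3]
    uv=np.atleast_2d(uv).astype(float)
    r=np.c_[uv,np.ones(len(uv))]@np.linalg.inv(K).T@R
    return -R.T@t, r/np.linalg.norm(r,axis=1)[:,None]
def plane(d,uv,z):
    c,r=rays(d,uv); return c+r*((z-c[2])/r[:,2])[:,None]
def tri(da,ua,db,ub):
    A=np.zeros((3,3));b=np.zeros(3);ls=[]
    for d,u in((da,ua),(db,ub)):
        c,r=rays(d,u);P=np.eye(3)-np.outer(r[0],r[0]);A+=P;b+=P@c;ls.append((P,c))
    x=np.linalg.solve(A,b);return x,[np.linalg.norm(P@(x-c)) for P,c in ls]
def proj(d,p):
    p=np.atleast_2d(p);q=p@d["extrinsics"][:3,:3].T+d["extrinsics"][:3,3];q=q@d["intrinsics"].T
    return q[:,:2]/q[:,2:]
E
python3 - <<'E'
import cv2,numpy as np
a=cv2.imread("pics/a_top.png")[185:275,245:395];cv2.imwrite("pics/b_top.png",cv2.resize(a,None,fx=5,fy=5,interpolation=cv2.INTER_CUBIC))
a=cv2.imread("pics/a_scene.png")[155:315,240:420];cv2.imwrite("pics/b_scene.png",cv2.resize(a,None,fx=3.6,fy=3.6,interpolation=cv2.INTER_CUBIC))
E
```

```text
(no output)
```

View pics/b_top.png

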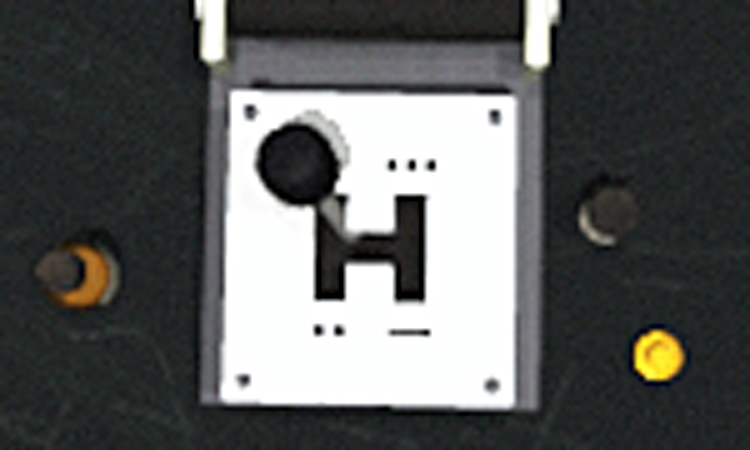

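View pics/b_scene.png

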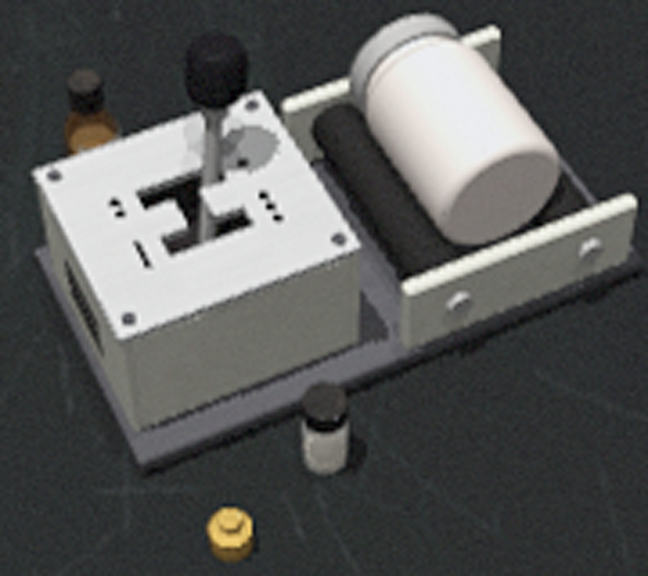

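Run:
```python
from h import *
T=dict(np.load("pics/a_top.npz"));S=dict(np.load("pics/a_scene.npz"))
t=lambda x,y:(x/5+245-.4,y/5+185-.4)
s=lambda x,y:(x/3.6+240-.36,y/3.6+155-.36)
sc=np.array([t(250,112),t(495,117),t(491,385),t(243,380)])
P=plane(T,sc,103);print(P.round(1),P.mean(0))
ss=np.array([s(252,104),s(340,240),s(128,318),s(54,175)])
Q=plane(S,ss,103);print(Q.round(1),Q.mean(0))
print("H",plane(T,t(370,248),103))
for nm,X in(("top",P),("sc",Q)):
    dx=(X[0]+X[1]-X[2]-X[3])[:2];dy=(X[0]+X[3]-X[1]-X[2])[:2]
    print(nm,np.arctan2(dx[1],dx[0]),np.arctan2(-dy[0],dy[1]))
print("knob",tri(T,t(297,165),S,s(216,71)))
print("drop",plane(T,t(62,268),76),"vial",plane(T,t(610,208),56),"w",plane(T,t(658,355),24))
print("drop",plane(S,s(86,80),76),"vial",plane(S,s(325,395),56),"w",plane(S,s(232,520),24))
```

```text
[[562.3 159.8 103. ]
 [559.4  47.3 103. ]
 [437.6  50.6 103. ]
 [440.4 162.5 103. ]] [499.9349398  105.03957562 103.        ]
[[563.9 160.9 103. ]
 [561.2  46.7 103. ]
 [438.6  51.4 103. ]
 [441.5 163.  103. ]] [501.31576484 105.48976451 103.        ]
H [[499.62794971 104.89621305 103.        ]]
top -0.024707837872755888 -0.02537009099038481
sc -0.02768131230478726 -0.024956558308732623
knob (array([531.76725215, 134.78872989, 167.67450905]), [np.float64(0.4115910386222914), np.float64(0.41159103862227253)])
drop [[492.47502929 249.83466864  76.        ]] vial [[520.82708723  -9.92620065  56.        ]] w [[450.63169288 -35.71850651  24.        ]]
drop [[493.87544238 250.69171343  76.        ]] vial [[522.14662296 -10.14253285  56.        ]] w [[452.16877191 -38.14598044  24.        ]]
```

```bash
python3 -m creep '[[[0,0,0,7.6,1],[0,0,0,7.6,1],[0,0,0,7.6,1],[2.2,-5.3,0,0,1],[2.2,-5.3,0,0,1],[2.2,-5.3,0,0,1],[2.2,-5.3,0,0,1],[2.2,-5.3,0,0,1]]]' 20
```

```text
clock: 1.15
ee_pos: [353.5, -341.6, 242.1]
tool_rot: [-0.0, 1.0, -0.013, 0.0]
wrist_force: [0.8, 0.4, -1.1]
width: 0.0
```

```bash
python3 -m creep '[[[2.2,-5.3,0,0,1],[2.2,-5.3,0,0,1],[2.2,-5.3,0,0,1],[2.2,-5.3,0,0,1],[2.2,-5.3,0,0,1],[2.2,-5.3,0,0,1],[2.2,-5.3,0,0,1],[2.2,-5.3,0,0,1],[2.2,-5.3,0,0,1],[0,0,0,0,1]]]'
python3 - <<'E'
from h import *
print(telemetry.observe()["ee_pos"])
for n in("scene","wrist"):
    d=imaging.camera(n);im=d["img"]
    if n=="scene": im=cv2.resize(im[100:315,200:440],None,fx=2.7,fy=2.7,interpolation=cv2.INTER_CUBIC)
    cv2.imwrite(f"pics/c_{n}.png",im)
E
```

```text
clock: 2.4
ee_pos: [563.3, 135.3, 242.2]
tool_rot: [-0.002, 1.0, -0.008, -0.0]
wrist_force: [-0.1, 0.8, 0.0]
width: -0.1
[563.33864656 135.31925007 242.20903476]
```

View pics/c_scene.png

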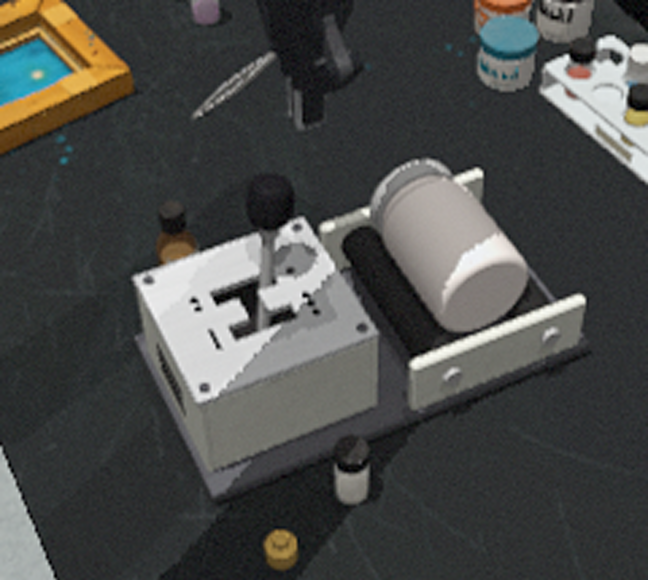

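View pics/c_wrist.png

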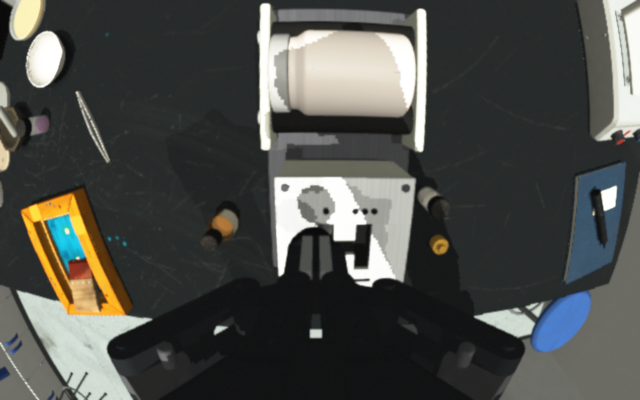

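```bash
python3 -m creep '[[[1.4,0,0,0,1],[0,0,2.5,0,1],[0,0,2.5,0,1],[0,0,2.0,0,1],[0,0,0,0,1],[-1.0,0,0,0,1],[-0.6,0,0,0,1],[-0.5,0,0,0,1],[0,0,0,0,1]]]'
python3 - <<'E'
from h import *
print(telemetry.observe()["ee_pos"],telemetry.observe()["wrist_force"])
d=imaging.camera("scene");im=d["img"]
im=cv2.resize(im[100:315,200:440],None,fx=2.7,fy=2.7,interpolation=cv2.INTER_CUBIC)
cv2.imwrite(f"pics/d_scene.png",im)
E
```

```text
clock: 3.62
ee_pos: [558.0, 128.7, 173.9]
tool_rot: [-0.0, 1.0, -0.013, 0.002]
wrist_force: [3.4, 0.2, 1.7]
width: 0.2
[558.01689939 128.74246721 173.94483318] [3.37834001 0.16800082 1.71651326]
```

View pics/d_scene.png

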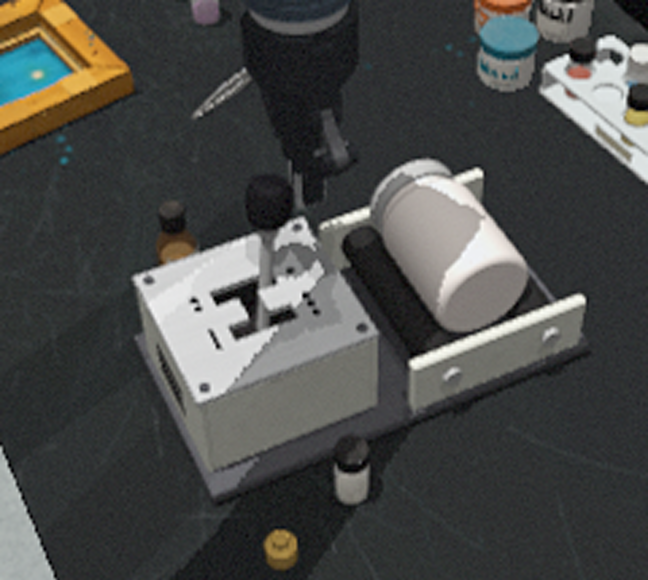

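```bash
python3 -m creep '[[[0.5,-0.8,0,0,1],[-0.5,0,0,0,1],[-0.6,0,0,0,1],[-0.6,0,0,0,1],[-0.6,0,0,0,1],[-0.5,0,0,0,1],[0,0,0,0,1]]]'
cat > look.py <<'E'
import sys
from h import *
o=telemetry.observe();print(o["ee_pos"].round(1),o["wrist_force"].round(1),o["clock"])
for n in sys.argv[2:]:
    d=imaging.camera(n);im=d["img"]
    im={"scene":lambda:im[130:285,220:400],"top":lambda:im[160:280,240:400],"wrist":lambda:im}[n]()
    f=1 if n=="wrist" else 3.6 if n=="scene" else 5
    cv2.imwrite(f"pics/{sys.argv[1]}_{n}.png",cv2.resize(im,None,fx=f,fy=f,interpolation=cv2.INTER_CUBIC))
    np.savez(f"pics/{sys.argv[1]}_{n}.npz",**d)
E
python3 look.py e scene top wrist
```

```text
clock: 4.55
ee_pos: [532.5, 136.4, 171.8]
tool_rot: [0.0, 1.0, -0.013, -0.001]
wrist_force: [2.2, 1.1, 2.3]
width: 0.0
[532.5 136.4 171.8] [2.2 1.1 2.3] 4.55
```

View pics/e_scene.png

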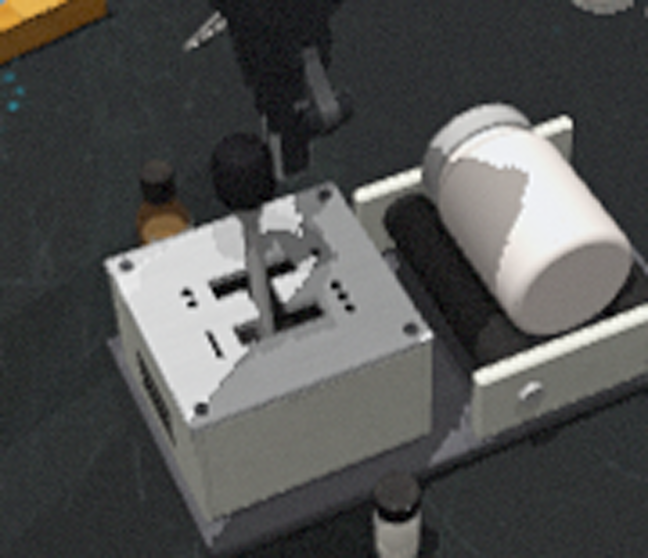

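View pics/e_wrist.png

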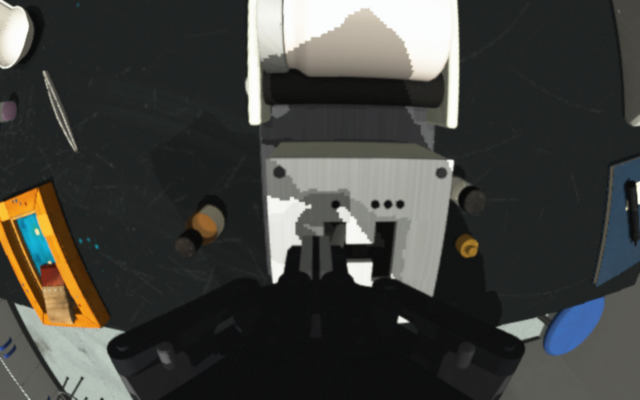

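View pics/e_top.png

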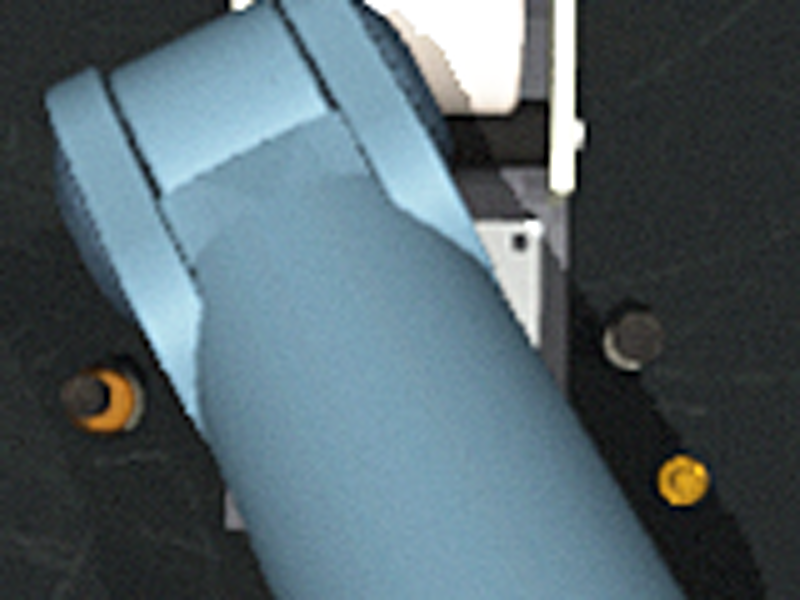

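The scene view shows the knob at about (243, 172) in the crop, with the fingers touching it from behind. The top view is blocked by the arm. I'll locate the knob by cutting the scene ray at knob height.

```bash
cat > kn.py <<'E'
import sys
from h import *
S=dict(np.load(f"pics/{sys.argv[1]}_scene.npz"))
u,v=float(sys.argv[2])/3.6+220-.36,float(sys.argv[3])/3.6+130-.36
for z in(169,172):
    p=plane(S,(u,v),z)[0];d=p[:2]-[500.9,105.3];c,s=np.cos(-.026),np.sin(-.026)
    print(z,p.round(1),"mill xy",round(c*d[0]+s*d[1],1),round(-s*d[0]+c*d[1],1))
E
python3 kn.py e 243 172
```

```text
169 [506.8 137.2 169. ] mill xy 5.1 32.0
172 [505.8 134.4 172. ] mill xy 4.1 29.2
```

```bash
python3 -m creep '[[[-0.4,0,0,0,1],[0,0,0,0,1]]]';python3 look.py f scene
```

```text
clock: 4.95
ee_pos: [529.3, 136.6, 172.1]
tool_rot: [0.0, 1.0, -0.013, -0.0]
wrist_force: [2.6, -0.5, 0.7]
width: 0.0
[529.3 136.6 172.1] [ 2.6 -0.5  0.7] 4.95
```

View pics/f_scene.png

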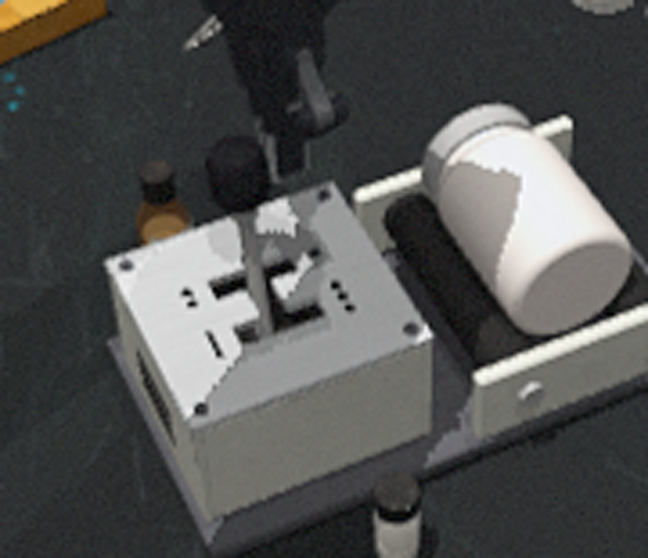

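```bash
python3 kn.py f 238 174
```

```text
169 [503.9 137.1 169. ] mill xy 2.1 31.8
172 [502.8 134.2 172. ] mill xy 1.2 29.0
```

```bash
python3 -m creep '[[[-0.1,0,0,0,1],[0,0,0,0,1],[1.2,0,0,0,1],[0,-2.2,0,0,1],[0,-2.2,0,0,1],[-2.0,0,0,0,1],[-1.8,0,0,0,1],[0,0,0,0,1]]]';python3 look.py g scene
```

```text
clock: 6.0
ee_pos: [501.8, 182.1, 171.3]
tool_rot: [0.0, 1.0, -0.012, -0.002]
wrist_force: [0.6, 0.1, 0.4]
width: 0.1
[501.8 182.1 171.3] [0.6 0.1 0.4] 6.0
```

View pics/g_scene.png

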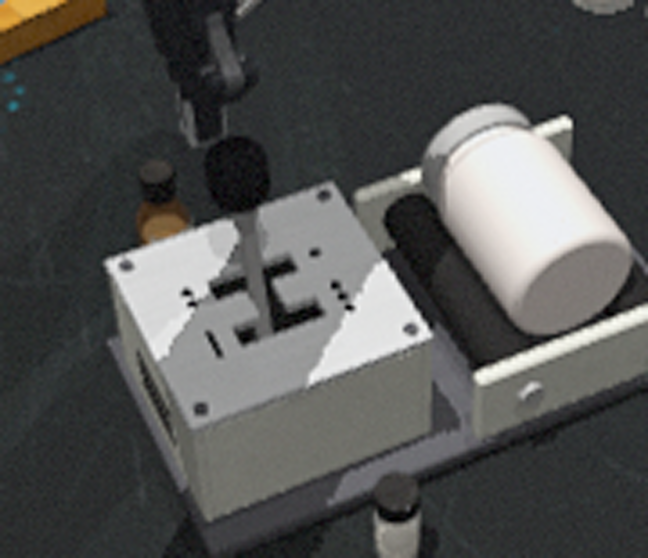

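```bash
python3 -m creep '[[[0,1.0,0,0,1],[0,0.8,0,0,1],[0,0.8,0,0,1],[0,0.8,0,0,1],[0,0,0,0,1]]]';python3 look.py i scene
```

```text
clock: 6.68
ee_pos: [503.4, 146.3, 172.4]
tool_rot: [0.0, 1.0, -0.014, 0.0]
wrist_force: [0.8, 2.1, 1.0]
width: 0.2
[503.4 146.3 172.4] [0.8 2.1 1. ] 6.675
```

View pics/i_scene.png

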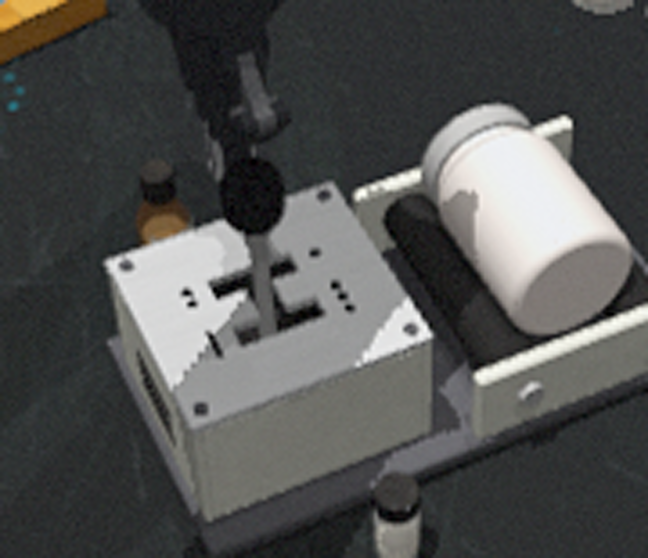

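```bash
python3 kn.py i 252 196;  python3 -m creep '[[[0,0.8,0,0,1],[0,0.8,0,0,1],[0,0.8,0,0,1],[0,0.6,0,0,1],[0,0,0,0,1]]]';python3 look.py j scene
```

```text
169 [503.7 118.6 169. ] mill xy 2.5 13.4
172 [502.7 115.9 172. ] mill xy 1.5 10.6
clock: 7.35
ee_pos: [501.8, 115.8, 171.8]
tool_rot: [0.001, 1.0, -0.014, -0.001]
wrist_force: [-0.3, 0.7, 0.4]
width: -0.5
[501.8 115.8 171.8] [-0.3  0.7  0.4] 7.35
```

View pics/j_scene.png

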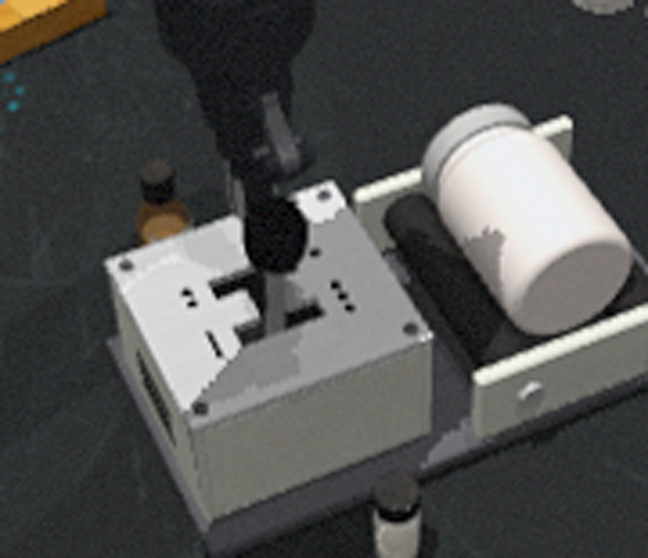

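```bash
python3 kn.py j 276 236;  python3 -m creep '[[[0,0.6,0,0,1],[0,0.5,0,0,1],[0,0.2,0,0,1],[0,0,0,0,1]]]';python3 look.py k scene
```

```text
169 [502.8  86.6 169. ] mill xy 2.4 -18.6
172 [501.8  84.  172. ] mill xy 1.4 -21.2
clock: 7.9
ee_pos: [501.3, 104.1, 172.0]
tool_rot: [0.0, 1.0, -0.013, -0.001]
wrist_force: [-0.7, 2.3, -0.3]
width: -0.1
[501.3 104.1 172. ] [-0.7  2.3 -0.3] 7.9
```

View pics/k_scene.png

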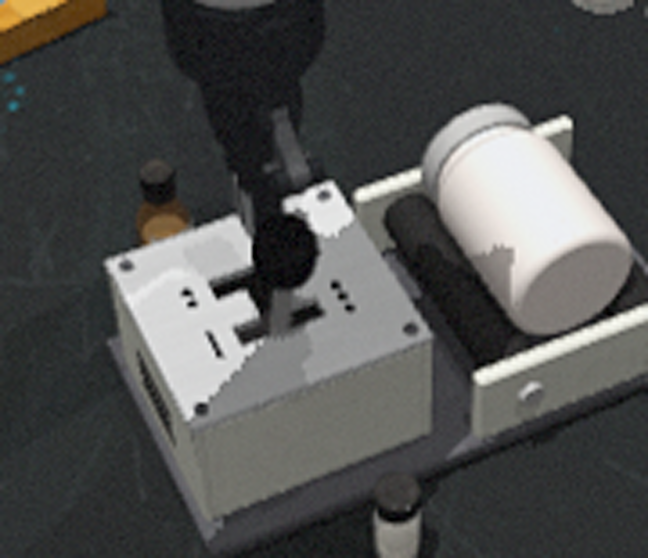

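```bash
python3 kn.py k 285 250;  python3 -m creep '[[[0,0.2,0,0,1],[0,0,0,0,1]]]'; python3 -m creep '[[[0,0.2,0,0,1],[0,0,0,0,1]]]'
```

```text
169 [502.8  75.6 169. ] mill xy 2.6 -29.7
172 [501.7  73.  172. ] mill xy 1.7 -32.2
clock: 8.2
ee_pos: [501.5, 102.7, 172.2]
tool_rot: [-0.0, 1.0, -0.013, -0.0]
wrist_force: [-1.2, 2.6, -1.4]
width: -0.2
clock: 8.45
ee_pos: [501.5, 101.1, 172.2]
tool_rot: [-0.0, 1.0, -0.013, -0.0]
wrist_force: [-0.5, 3.2, -1.5]
width: 0.2
```

```bash
python3 -m creep '[[[0,0.2,0,0,1],[0,0,0,0,1]]]'; python3 -m creep '[[[0,0.2,0,0,1],[0,0,0,0,1]]]'; python3 look.py l scene
```

```text
clock: 8.7
ee_pos: [501.5, 100.0, 172.2]
tool_rot: [-0.001, 1.0, -0.013, 0.0]
wrist_force: [-0.2, 4.7, -3.6]
width: -0.1
clock: 8.95
ee_pos: [501.4, 99.0, 172.2]
tool_rot: [-0.002, 1.0, -0.012, 0.0]
wrist_force: [0.7, 7.0, -1.7]
width: 0.1
[501.4  99.  172.2] [ 0.7  7.  -1.7] 8.95
```

View pics/l_scene.png

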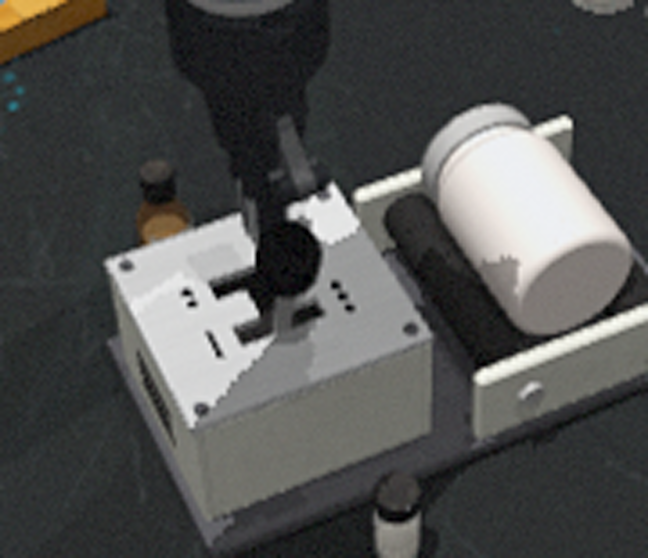

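```bash
python3 kn.py l 289 258; python3 -m creep '[[[0,-1.3,0,0,1],[-2.1,0,0,0,1],[-2.1,0,0,0,1],[0,2.0,0,0,1],[0,1.9,0,0,1],[0,0,0,0,1]]]'; python3 look.py m scene
```

```text
169 [502.2  69.6 169. ] mill xy 2.3 -35.6
172 [501.2  67.1 172. ] mill xy 1.3 -38.2
clock: 9.75
ee_pos: [459.3, 69.3, 172.5]
tool_rot: [0.001, 1.0, -0.015, 0.0]
wrist_force: [-0.0, 0.6, 0.2]
width: -0.1
[459.3  69.3 172.5] [-0.   0.6  0.2] 9.75
```

View pics/m_scene.png

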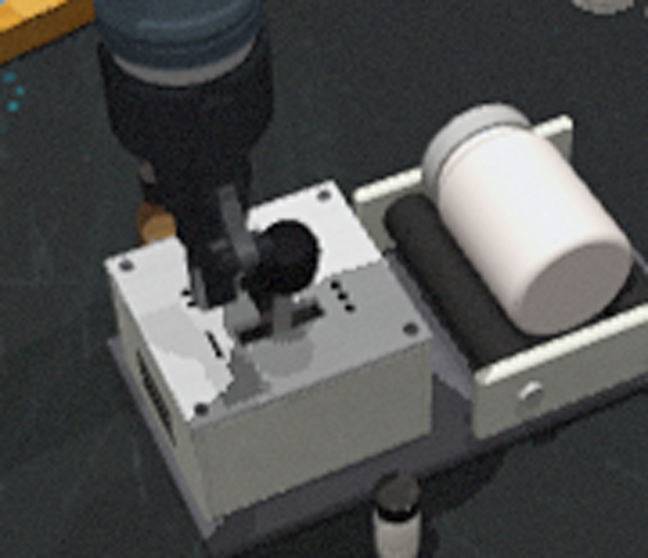

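Knob sits at about (288, 257), leaning right and still in neutral. The fingers are on its near side, so I can push forward.

```bash
python3 -m creep '[[[1.0,0,0,0,1],[0.7,0,0,0,1],[0.7,0,0,0,1],[0.7,0,0,0,1],[0.6,0,0,0,1],[0,0,0,0,1]]]'; python3 look.py n scene
```

```text
clock: 10.55
ee_pos: [496.3, 71.3, 172.0]
tool_rot: [-0.0, 1.0, -0.013, 0.0]
wrist_force: [-1.9, 1.2, 0.4]
width: 0.2
[496.3  71.3 172. ] [-1.9  1.2  0.4] 10.55
```

View pics/n_scene.png

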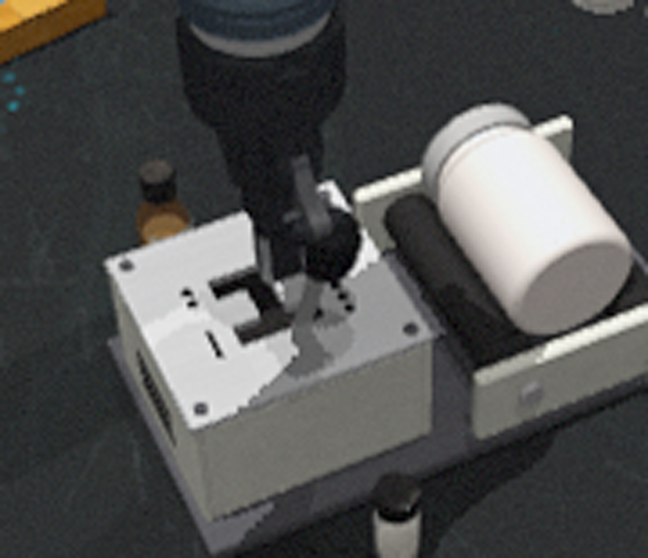

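Lever is well into the far-right slot. I'll finish with small steps until the force shows it has hit the stop.

```bash
python3 -m creep '[[[0.5,0,0,0,1],[0.2,0,0,0,1],[0,0,0,0,1]]]'; python3 -m creep '[[[0.3,0,0,0,1],[0,0,0,0,1]]]';python3 -m creep '[[[0.3,0,0,0,1],[0,0,0,0,1]]]'
```

```text
clock: 10.98
ee_pos: [502.7, 70.7, 172.0]
tool_rot: [-0.0, 1.0, -0.013, -0.0]
wrist_force: [-2.9, 1.8, -1.1]
width: 0.0
clock: 11.22
ee_pos: [505.5, 70.6, 172.0]
tool_rot: [0.0, 1.0, -0.013, -0.001]
wrist_force: [-2.9, 1.6, -1.5]
width: -0.0
clock: 11.48
ee_pos: [506.4, 70.6, 171.7]
tool_rot: [0.0, 1.0, -0.013, -0.003]
wrist_force: [-8.3, 1.4, 2.3]
width: 0.1
```

```bash
python3 -m creep '[[[0.2,0,0,0,1],[0,0,0,0,1],[0,0,0,0,1]]]'; python3 look.py o scene
```

```text
clock: 11.85
ee_pos: [506.8, 70.6, 171.6]
tool_rot: [0.001, 1.0, -0.013, -0.005]
wrist_force: [-10.9, 2.5, 4.2]
width: 0.0
[506.8  70.6 171.6] [-10.9   2.5   4.2] 11.85
```

View pics/o_scene.png

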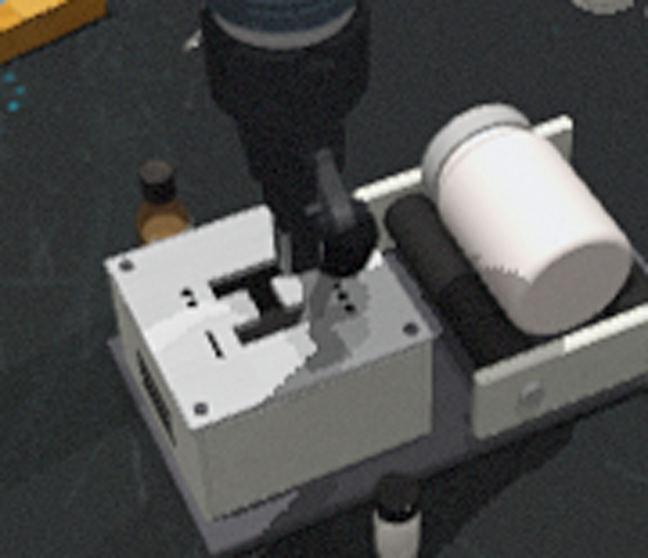

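At the stop: the force rose to 11 N and motion ceased. Backing off, then lifting and moving clear to the right.

```bash
python3 -m creep '[[[-1.0,0,0,0,1],[-2.0,0,0,0,1],[0,0,-3,0,1],[0,0,-4,0,1],[0,4,-1,0,1],[0,5,0,0,1],[0,5,0,0,1],[0,5,0,0,1],[0,5,0,0,1],[0,0,0,0,1]]]'; python3 look.py p scene top
```

```text
clock: 13.15
ee_pos: [475.0, -176.1, 253.6]
tool_rot: [0.002, 1.0, -0.018, 0.002]
wrist_force: [-0.4, 0.4, 0.4]
width: 0.1
[ 475.  -176.1  253.6] [-0.4  0.4  0.4] 13.15
```

View pics/p_scene.png

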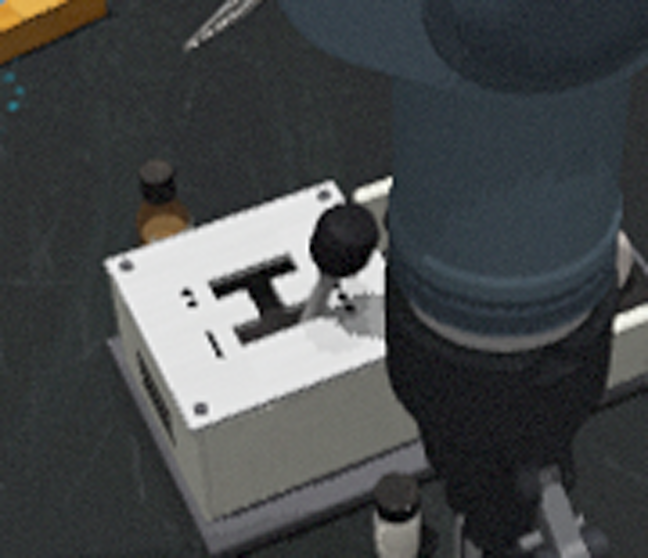

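View pics/p_top.png

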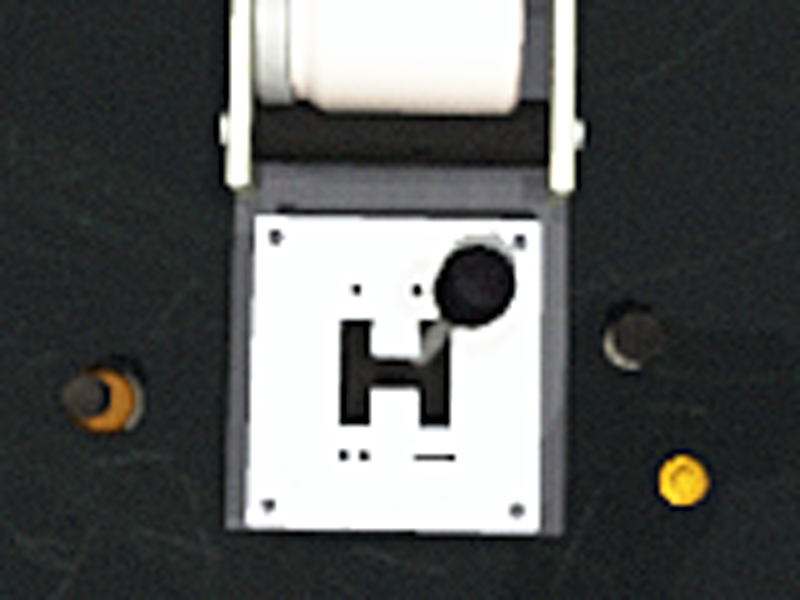

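Run:
```python
from h import *
T=dict(np.load("pics/p_top.npz"));S=dict(np.load("pics/p_scene.npz"))
p,e=tri(T,(475/5+240-.4,285/5+160-.4),S,(344/3.6+220-.36,240/3.6+130-.36))
d=p[:2]-[500.9,105.3];c,s=np.cos(-.026),np.sin(-.026)
print(p,e,c*d[0]+s*d[1],-s*d[0]+c*d[1])
A=cv2.imread("pics/a_top.png");B=T["img"]
for n,(x,y) in dict(drop=(261,240),vial=(367,227),w=(377,256)).items():
    print(n,cv2.absdiff(A,B)[y-12:y+12,x-12:x+12].max(2).mean(), [cv2.phaseCorrelate(*[np.float32(cv2.cvtColor(I,6)[y-12:y+12,x-12:x+12]) for I in(A,B)])])
```

```text
[533.45865169  69.9555835  166.3594638 ] [np.float64(0.18896678692536661), np.float64(0.18896678692543842)] 33.466498778493666 -34.486041190991656
drop 5.392361111111111 [((-0.03863622141215828, -0.11412048800215935), 0.9150579733153185)]
vial 7.331597222222222 [((-0.14842613794572124, -0.3018245573900238), 0.915325297249688)]
w 10.835069444444445 [((0.039017939076336106, -0.15346559040851915), 0.9776727139121957)]
```

```bash
python3 -c "
from rig import ctrl,telemetry
print(telemetry.observe()['wrist_force'],ctrl.finish_job())"
```

```text
the job is handed in; nothing more can be done
[1.81811442 1.13878389 0.40772865] None
```

The jar mill is in third gear and the job is handed in, at about 13 s on the robot's clock.

**What I did:** The lever started at the far end of the left slot. With shut fingers pushing on the outside of the knob, I:
1. Pulled it back to the neutral channel.
2. Pushed it right to its stop, reading about 7 N.
3. Pushed it forward to its stop, reading about 11 N. It never went into the reverse slot.
4. Backed the hand off and parked it clear, about 250 mm up and to the right of the mill.

**Last checks:**
- **Lever:** from two camera views the knob is at (+33.5, -34.5) mm in the mill's axes. That matches the far-right stops, which are nominally about 33 mm from the middle in each direction.
- **Loose items:** the dropper, vial and weight shifted by 0.35 pixel or less between the first and last top pictures, so they look unmoved.
- **Forces:** the wrist force read about 0.5 N after the final move and about 2 N at hand-in. With the hand in free air I take both as sensor noise.

No check failed or disagreed.

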